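# Put the parallels back in the tray in order of height

## Task

The milling set-up is finished: put the four steel parallels back in the wooden tray, one to each bay in order of height, the shortest in the red bay and rising to the tallest in the blue bay, including the tallest one still standing between the jaws of the vise. Stand each on its narrow edge along the middle of its bay, set it down gently rather than dropping it, and do not disturb the caliper or the turned flange.

Things in the scene. Friction and masses are not known exactly. Their poses are not given: they have to be found in the camera images.
- parallel_20: The shortest of four parallels: bright steel bar, 100 mm long (x), 12 mm thick (y), 20 mm high (z), about 185 g. Origin: centre of underside. Starts standing on its 12 mm edge on the bench top (z = 0).
- parallel_30: The second shortest of four parallels: bright steel bar, 100 mm long (x), 12 mm thick (y), 30 mm high (z), about 277 g. Origin: centre of underside. Starts standing on its 12 mm edge on the bench top (z = 0).
- parallel_40: The second tallest of four parallels: bright steel bar, 100 mm long (x), 12 mm thick (y), 40 mm high (z), about 370 g. Origin: centre of underside. Starts standing on its 12 mm edge on the bench top (z = 0).
- parallel_50: The tallest of four parallels: bright steel bar, 100 mm long (x), 12 mm thick (y), 50 mm high (z), about 462 g. Origin: centre of underside. Starts on edge in a fixed dark-grey vise, on its bed 30 mm above the bench; jaw tops 62 mm above the bench, so its top 18 mm is exposed. Jaws 14.5 mm apart, 60 mm wide along the bar, reaching 50 mm from it to each side (vise base: 100 mm on the screw side).
- bay_red: Red liner of the end bay for the shortest parallel, 117 mm (its x, the length of the bay) by 42 mm (its y, along the row of bays), rigid. Origin: centre of its top, 11 mm above the bench. The four bays lie in a row at 48 mm pitch in a fixed wooden tray, 128 x 206 mm; the slats between and around them stand 4 mm above the liners. Red may be at either end.
- bay_grey_a: Grey liner of one of the two middle bays, 117 mm (its x, the length of the bay) by 42 mm (its y, along the row of bays), rigid. Origin: centre of its top, 11 mm above the bench. It may be the one next to the red or the one next to the blue: see its place.
- bay_grey_b: Grey liner of the other middle bay, 117 mm (its x, the length of the bay) by 42 mm (its y, along the row of bays), rigid. Origin: centre of its top, 11 mm above the bench. It may be next to the red or next to the blue: see its place.
- bay_blue: Blue liner of the bay at the other end from the red, for the tallest parallel, 117 mm (its x, the length of the bay) by 42 mm (its y, along the row of bays), rigid. Origin: centre of its top, 11 mm above the bench.
- caliper: Bystander, loose: digital caliper lying flat beyond the work, 206 mm long (its y), 67 mm across the jaws, 11 mm high, steel with a black slide. Origin: middle of its beam, on the bench.
- flange: Bystander, loose: turned aluminium flange, a disc 54 mm in diameter and 29 mm high with a bore. Origin: centre of its underside. (A milled aluminium housing, 150 x 230 x 55 mm, stands fixed beyond the middle of the bench, from about 0.76 m ahead of the robot.)
Not all that is in view belongs to the job. Leave any green or turquoise look-alike of the parallel_30 alone.

How it is judged:
By the outcome, as a careful person would: the job done as asked, in the order asked, and still so for the second after the job is handed in, with the robot touching nothing.
It also fails if it takes over 122 s, if anything falls off the work surface, if the arm or the gripper's body presses on something with over 40 N, if the wrist force passes 120 N, or if a joint passes its speed limit or range.

## Robot

A 7-joint arm with a two-finger parallel gripper is mounted at the origin on the work surface. World frame = base frame: x ahead of the robot, y to its left, z up, the work surface at z = 0. Lengths are in mm, angles in rad, forces in N, time in s.
With the tool pointing down it reaches from about 425 to 975 mm from the base axis. Payload 16.7 kg.
Tool frame: the origin (TCP) lies midway between the tips of the shut fingers; the grasp point (between the pads) lies 19 mm behind it; z points along the fingers, y is the line along which they close (so a half turn about z gives the same grasp; the last joint's range is limited). The gripper opens to 85 mm and grips with 20 to 120 N. Pads are 22 mm wide; open, the fingers measure 114 mm over their backs; the gripper's body (76 mm by 85 mm) begins 54 mm behind the grasp point. The pads swing forward as they close: fully open they stand 13 mm farther back than shut.
Start: joints at [-1.312, 0.426, 0.074, 1.606, -0.034, 1.111, -0.067], TCP at [268.319, 619.339, 231.302] pointing down, gripper open.
Joint ranges: [-2.85, 2.85], [-0.5, 2.14], [-1.23, 1.37], [0.21, 2.46], [-1.02, 4.16], [0.16, 2.05], [-2.73, 2.73]. Speed limits (rad/s): [1.89, 1.89, 2.39, 2.39, 3.01, 3.01, 3.01].

## Interface

Orientations are given as a 3x3 rotation matrix whose columns are the frame's x, y, z axes.
In Python, from plant import robot gives the robot as it stands. The module is installed in compiled form; this text tells all that it offers.
- The arm moves only by the shell command python3 -m creep 'ROWS' [OPENING]. ROWS is a JSON list of rows, 1 to 5 of them, each of 4 numbers: dx, dy, dz in mm, then a turn about the tool's z in rad; each row is the pose to reach, as a shift and turn from the pose commanded when the command began, along the tool's axes at that moment; what a row does not reach only later rows make up. A row lasts 1/8 s, in which the tool goes at most 62.5 mm and 0.188 rad, less where a joint would pass 70% of its speed; a pose out of reach is approached as far as the arm can. OPENING is the finger opening in mm, set as the command begins (- or left out keeps the last). The fingers move at their own pace and stop on an object; the grip force is fixed at half the most. Time passes only in rows, so rows that do not move let the fingers close. It prints the time, the measured TCP pose, the force, the opening and the grip force at its end.
- robot.get_obs(): the state, without advancing time (a new reading comes with each control period).
- robot.capture(name): name is "scene" or "top" or "wrist"; returns a dict with "frame" (400x640x3 uint8, blue, green, red), "z_map" (400x640 float32, mm along the optical axis (not along the pixel's ray), 0 where there is no reading), "fx", "fy", "cx", "cy" (pixels), "extrinsics" (4x4, takes a point from camera to world coordinates). Camera axes: x right, y up, looking along -z (the intrinsics and any distortion apply to the point x, -y, -z); pixel columns grow to the right and rows downward; lengths in mm; the calibration is good to about 2 mm. A picture is of the moment at which its call begins.
- robot.hand_in(): hands the job in; it is judged then, once.
The state is a dict: "time": time; "joints": joint angles; "qd": joint speeds; "joint_efforts": joint torques, N m; "tcp_pos": TCP position; "tool_rot": TCP orientation; "ft_force": force on the tool from outside, world axes, zero at the start; "ft_torque": the same for the moment, N m; "gripper_width": finger opening in mm; "grip_force": force on a finger pad.
Only numpy, scipy, OpenCV 4.12 (cv2) and the standard library are available. Lean on these libraries where they do the work, as an engineer would, in place of code of your own. Each camera call takes 0.05 s, during which the arm holds its last target. There are 200 camera calls.

## Working session

There is one attempt and no reset: what is moved stays moved. The work goes in short steps, Python scripts to look and compute and a shell command to move; the robot and the scene stay as the last step left them, time stands still between calls to the robot, and variables do not carry over. Pictures are saved under pics/ and viewed, at most 14 in all, crops included, and the job is handed in when it is done.

```bash
mkdir -p pics; ls; python3 - <<'E'
from plant import robot
import cv2,numpy as np
for n in("top","scene"):
    c=robot.capture(n); cv2.imwrite(f"pics/{n}0.png",c["frame"]); np.savez(f"{n}0.npz",**c)
    print(n,c["fx"],c["fy"],c["cx"],c["cy"],c["extrinsics"].round(3).tolist(),c.keys(),(c["z_map"]>0).mean())
o=robot.get_obs();print(o)
E
```

```text
pics
top 401.15596592652565 401.15596592652565 320.9837489350132 199.26398340832944 [[0.023, 0.991, -0.133, 392.869], [-1.0, 0.022, -0.003, 4.275], [-0.0, 0.133, 0.991, 1217.817], [0.0, 0.0, 0.0, 1.0]] dict_keys(['frame', 'z_map', 'fx', 'fy', 'cx', 'cy', 'extrinsics']) 0.99603125
scene 385.29207991403626 385.29207991403626 321.4006385981405 194.2803628988021 [[0.678, -0.577, 0.456, 983.441], [0.735, 0.534, -0.418, -431.374], [-0.003, 0.618, 0.786, 820.174], [0.0, 0.0, 0.0, 1.0]] dict_keys(['frame', 'z_map', 'fx', 'fy', 'cx', 'cy', 'extrinsics']) 0.99603515625
{'time': 0.1, 'joints': array([-1.31148972,  0.42663043,  0.07384072,  1.6065234 , -0.03408196,
        1.11083631, -0.06710932]), 'qd': array([-0.00085446, -0.00036254, -0.00074695, -0.0014467 , -0.00032602,
       -0.00145783, -0.00132066]), 'joint_efforts': array([ 8.52028752e-03, -9.51530242e+01,  3.77167672e+00, -4.64412618e+01,
        1.97263132e-02,  6.44668587e-03,  8.07642721e-06]), 'tcp_pos': array([268.1971994 , 619.03003502, 230.71496247]), 'tool_rot': array([[-9.17587477e-01,  3.97533754e-01, -3.70992957e-04],
       [ 3.97533917e-01,  9.17586849e-01, -1.07672308e-03],
       [-8.76155084e-05, -1.13546990e-03, -9.99999352e-01]]), 'ft_force': array([0.38751814, 0.76493013, 0.59921617]), 'ft_torque': array([-0.00539427, -0.00292509, -0.02269843]), 'grip_force': 0.0, 'gripper_width': 85.55320335502013}
```

View pics/top0.png

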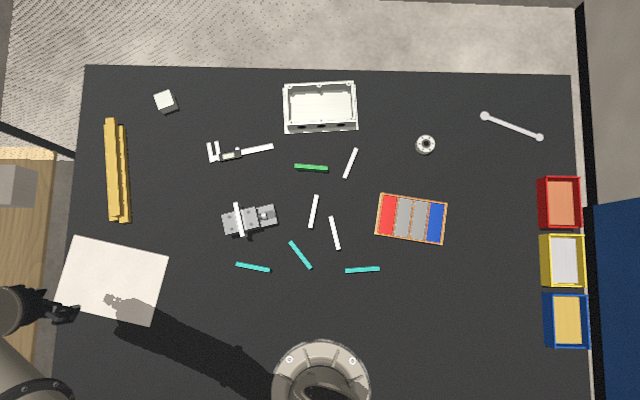

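View pics/scene0.png

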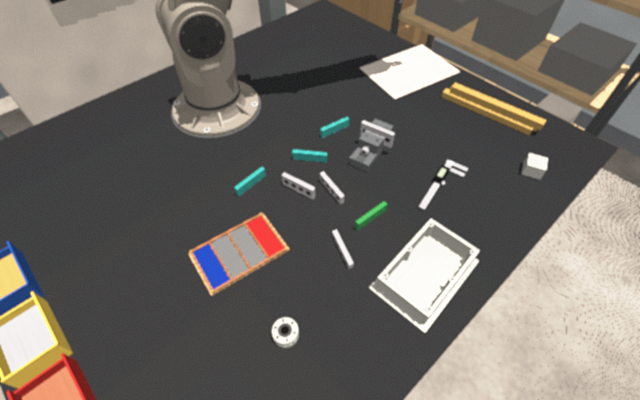

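The top view has white bars at (350,163), (313,211) and (334,233), and one in the vise at (238,219). The tray is at (411,219) with red at its left end, the flange at (425,144) and the caliper at (240,152). In the scene view, the bar at (342,248) looks the lowest.

```bash
cat > h.py <<'E'
import numpy as np,cv2
def pts(c,u,v,d=None):
    E=c["extrinsics"]; r=np.stack([(u-c["cx"])/c["fx"],-(v-c["cy"])/c["fy"],-np.ones_like(u,float)],-1)
    return r@E[:3,:3].T, E[:3,3]
def world(c):
    v,u=np.mgrid[:400,:640].astype(float); r,o=pts(c,u,v); return r*c["z_map"][...,None]+o
def onplane(c,uv,z):
    uv=np.asarray(uv,float); r,o=pts(c,uv[...,0],uv[...,1]); return o+r*((z-o[2])/r[...,2])[...,None]
def rect(p):
    (x,y),(w,h),a=cv2.minAreaRect(np.asarray(p[:,:2],np.float32))
    if w<h: w,h,a=h,w,a+90
    return np.round([x,y,w,h],1),round((a+90)%180-90,1)
E
python3 - <<'E'
from h import *
for n in("top","scene"):
    c=dict(np.load(n+"0.npz")); W=world(c); hsv=cv2.cvtColor(c["frame"],cv2.COLOR_BGR2HSV)
    H,S,V=[hsv[...,i].astype(int) for i in range(3)]
    ok=(W[...,0]>300)&(W[...,0]<900)&(abs(W[...,1])<450)
    print(n,"bench z",np.median(W[...,2][ok&(V<60)]))
    for name,m in dict(white=(S<40)&(V>(200 if n=="top" else 130)),turq=(H>75)&(H<100)&(S>100),green=(H>50)&(H<=75)&(S>100),red=((H<6)|(H>174))&(S>150),blue=(H>105)&(H<125)&(S>150),grey=(S<40)&(V>120)&(V<200)).items():
        k,l,st,ce=cv2.connectedComponentsWithStats((m&ok).astype(np.uint8))
        for i in range(1,k):
            if st[i,4]<60: continue
            q=W[l==i]; zt=np.percentile(q[:,2],[5,50,95]).round(1)
            vu=np.argwhere(l==i)[:,::-1]; p=onplane(c,vu,zt[1])
            print(name,ce[i].round(),st[i,4],"z",zt,*rect(p))
E
```

```text
top bench z 1.3905025951544303
white [319. 108.] 2219 z [ 3.6  8.6 56.3] [847.7  19.  229.9 158. ] -85.4
white [425. 143.] 141 z [24.9 29.  32.5] [ 731.3 -306.4   52.    47. ] -88.7
white [213. 152.] 164 z [ 1.2  6.9 11.9] [698.2 344.   60.7  36.4] 13.4
white [257. 149.] 166 z [ 2.4  7.1 11.1] [709.1 210.7 100.5  16.1] -76.4
white [350. 163.] 134 z [ 0.5 19.6 24.1] [668.7 -77.6  99.   12.5] -20.6
white [313. 211.] 149 z [ 2.3 29.5 34.7] [517.1  31.7  98.5  12.9] -9.8
white [238. 219.] 194 z [61.1 79.1 83.3] [483.4 244.4  99.6  18.1] 15.2
white [334. 233.] 150 z [-1.7 39.9 44.4] [453.8 -32.6  98.5  12.9] 14.2
turq [300. 254.] 178 z [-0.6 29.4 33.7] [388.2  66.1 102.5  14.6] 39.7
turq [253. 267.] 184 z [ 0.7 29.5 34.9] [349.7 203.5 104.1  14.7] 80.2
turq [362. 269.] 179 z [-0.  29.5 34.2] [ 349.7 -115.1  102.5   14.6] -84.4
green [311. 167.] 203 z [ 1.1 28.5 33.4] [649.   42.1 101.2  19.1] 86.8
red [387. 214.] 520 z [ 7.2 11.4 14.9] [ 514.1 -193.2  115.5   41.1] -8.1
blue [435. 222.] 492 z [ 7.4 11.4 15. ] [ 494.4 -336.1  114.3   39. ] -8.1
grey [304.  96.] 158 z [ 4.2  8.  12.6] [882.
[... 2192 characters left out ...]
 z [-2.7  0.2  6.5] [706.8 216.7 105.3  20.7] -76.3
grey [426. 242.] 122 z [-3.5 -0.5  1.7] [783.   80.  265.2 123.7] 61.5
grey [447. 242.] 692 z [ 6.5 27.9 50. ] [835.5  89.1 115.6  90.9] 4.8
grey [247. 245.] 647 z [ 8.  10.2 12.4] [ 505.3 -238.8  111.9   39.5] -7.3
grey [343. 248.] 86 z [-2.6  6.6 17. ] [665.6 -72.  111.3  16.2] -21.1
grey [230. 256.] 691 z [ 7.9 10.1 12.3] [ 498.6 -286.5  112.1   39.6] -7.9
grey [400. 261.] 107 z [16.7 33.  49.4] [793.1 -17.3  77.1  12.9] -88.1
grey [395. 299.] 636 z [ 2.4 21.4 49.4] [840.7 -88.5 121.4  34. ] 4.8
grey [442. 290.] 60 z [ 5.   8.1 47.7] [893.7   7.9  71.4  10.5] -84.7
grey [288. 341.] 93 z [-0.5 10.1 23.6] [ 743.7 -309.7   57.6   33.8] 66.7
```

Sizes and top heights all match: P20 (669,-78), P30 (517,32), P40 (454,-33), P50 (483,244, top at 80), with the bays at a pitch of 48 mm. Next is a helper that works out moves in the tool's axes.

```bash
cat > go.py <<'E'
import sys,numpy as np
from plant import robot
# go.py x y z barangle_deg : shift in tool axes to that pose
x,y,z,a=map(float,sys.argv[1:]); o=robot.get_obs(); R=o["tool_rot"]; p=o["tcp_pos"]
d=R.T@(np.array([x,y,z])-p); cur=np.degrees(np.arctan2(R[1,0],R[0,0]))
t=-(a-cur); t=(t+90)%180-90
print("t",o["time"],"pos",p.round(1),"ang",round(cur,2),"shift",d.round(1),"turn",round(np.radians(t),4),"rows>=",round(np.linalg.norm(d)/62.5,1))
E
python3 go.py 668 -77 130 -20.6
```

```text
t 0.1 pos [268.2 619.  230.7] ang 156.58 shift [-643.5 -479.6  101.3] turn -0.0493 rows>= 12.9
```

```bash
python3 -m creep '[[-48,-36,4,0],[-96,-72,8,0],[-144,-108,12,-0.02],[-192,-144,16,-0.03],[-240,-180,20,-0.05]]' 40; python3 go.py 668 -77 130 -20.6
```

```text
time: 0.72
tcp_pos: [417.6, 356.8, 211.1]
tool_rot: [[-0.936, 0.351, -0.0], [0.351, 0.936, -0.0], [0.0, -0.0, -1.0]]
ft_force: [0.6, 0.0, 0.2]
gripper_width: 39.8
grip_force: 0.0
t 0.725 pos [417.6 356.8 211.1] ang 159.47 shift [-386.7 -318.5   81.1] turn 0.0012 rows>= 8.1
```

```bash
python3 -m creep '[[-48,-36,8,0],[-96,-72,16,0],[-144,-108,24,0],[-192,-144,32,0],[-240,-180,40,0]]'; python3 go.py 668 -77 130 -20.6
```

```text
time: 1.35
tcp_pos: [579.2, 104.3, 171.0]
tool_rot: [[-0.936, 0.351, -0.0], [0.351, 0.936, 0.0], [0.0, 0.0, -1.0]]
ft_force: [-0.2, 0.6, 0.3]
gripper_width: 40.1
grip_force: 0.0
t 1.35 pos [579.2 104.3 171. ] ang 159.46 shift [-146.8 -138.6   41. ] turn 0.001 rows>= 3.3
```

Tracking is accurate. I'll move over P20 and check it with the wrist camera.

```bash
python3 -m creep '[[-40,-36,10,0],[-80,-72,20,0],[-120,-108,30,0],[-147,-138.6,41,0],[-147,-138.6,41,0]]'; python3 go.py 668 -77 130 -20.6
cat > wr.py <<'E'
import sys
from h import *
from plant import robot
# wr.py name ztop [x y]: bright bars seen by wrist camera, as rectangles on plane ztop
c=robot.capture("wrist"); cv2.imwrite(f"pics/{sys.argv[1]}.png",c["frame"]); zt=float(sys.argv[2])
W=world(c); hsv=cv2.cvtColor(c["frame"],cv2.COLOR_BGR2HSV)
m=(hsv[...,1]<50)&(abs(W[...,2]-zt)<4)&(c["z_map"]>0)
k,l,st,ce=cv2.connectedComponentsWithStats(m.astype(np.uint8))
for i in range(1,k):
    if st[i,4]>300:
        print(ce[i].round(),st[i,4],"z",np.median(W[l==i][:,2]).round(1),*rect(onplane(c,np.argwhere(l==i)[:,::-1],zt)))
E
python3 wr.py w1 20
```

```text
time: 1.98
tcp_pos: [667.1, -79.7, 128.9]
tool_rot: [[-0.935, 0.356, -0.002], [0.356, 0.935, -0.002], [0.001, -0.002, -1.0]]
ft_force: [-0.2, 0.0, -0.7]
gripper_width: 40.2
grip_force: 0.0
t 1.975 pos [667.1 -79.7 128.9] ang 159.16 shift [ 0.1  2.9 -1.1] turn -0.0042 rows>= 0.0
[329. 196.] 1846 z 19.9 [669.  -75.5  98.8  11.9] -20.8
[517. 267.] 1107 z 20.1 [778.2  47.2 148.    7.1] -85.5
[607. 333.] 850 z 20.1 [857.2  99.9  89.7  43.8] 4.3
```

View pics/w1.png

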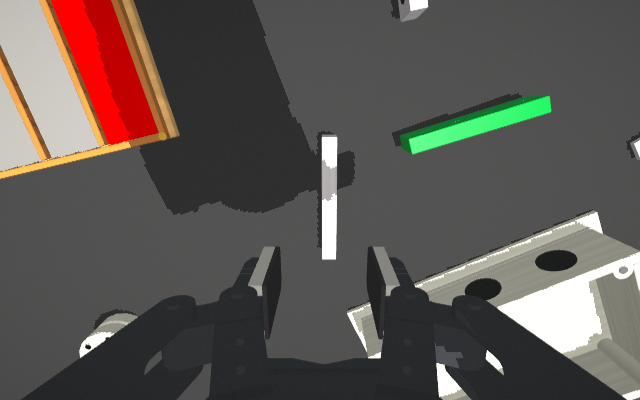

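The wrist view shows P20 at (329,196) between the fingers, and the position agrees to 2 mm. Descend and grip.

```bash
python3 -m creep '[[-0.6,0.6,45,0],[-0.6,0.6,85,0],[-0.6,0.6,110,0],[-0.6,0.6,122,0],[-0.6,0.6,124,0]]' 40; python3 -m creep '[[0,0,0,0],[0,0,0,0],[0,0,0,0],[0,0,0,0],[0,0,0,0]]' 0 ; python3 go.py 668.8 -76.7 130 -20.6
```

```text
time: 2.65
tcp_pos: [668.1, -74.3, 6.2]
tool_rot: [[-0.937, 0.35, -0.0], [0.35, 0.937, 0.0], [0.0, 0.0, -1.0]]
ft_force: [0.4, -0.2, 0.3]
gripper_width: 39.5
grip_force: 0.0
time: 3.28
tcp_pos: [669.0, -75.1, 7.7]
tool_rot: [[-0.936, 0.351, 0.002], [0.351, 0.936, 0.0], [-0.002, 0.001, -1.0]]
ft_force: [-1.7, 0.3, 7.1]
gripper_width: 10.2
grip_force: 59.6
t 3.275 pos [669.  -75.1   7.7] ang 159.44 shift [  -0.6   -1.5 -122.3] turn 0.0007 rows>= 2.0
```

```bash
python3 -m creep '[[0,0,-10,0],[0,0,-40,0],[0,0,-80,0],[0,0,-80,0]]'; python3 wr.py w2 99; python3 go.py 513 -192.3 90 -8
```

```text
time: 3.78
tcp_pos: [670.2, -75.4, 90.3]
tool_rot: [[-0.936, 0.351, 0.006], [0.351, 0.936, -0.0], [-0.005, 0.002, -1.0]]
ft_force: [-0.3, 0.3, -2.2]
gripper_width: 10.1
grip_force: 58.7
[323. 256.] 4703 z 102.3 [669.7 -75.5  99.   23.8] -26.5
t 3.825 pos [669.1 -75.1  88.3] ang 159.44 shift [ 105.  -164.5   -2.2] turn -0.2192 rows>= 3.1
```

View pics/w2.png

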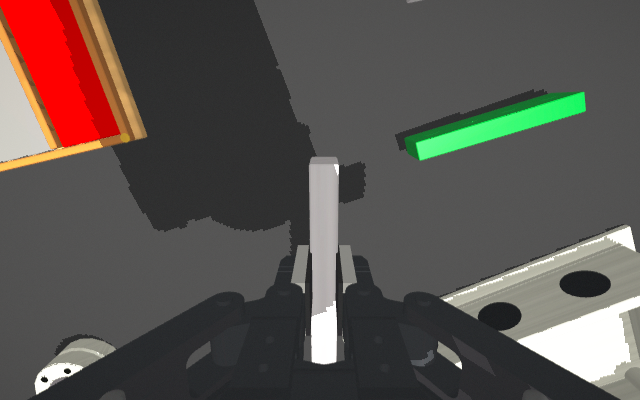

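P20 is held squarely, at (323,256) between the pads. Carry it to the red bay.

```bash
python3 -m creep '[[30,-47,0,-0.07],[60,-94,0,-0.14],[90,-141,0,-0.2],[105,-164.5,0,-0.219],[105,-164.5,0,-0.219]]';python3 -m creep '[[0,0,10,0],[0,0,10,0],[0,0,10,0]]'; python3 wr.py w3 90; python3 go.py 513 -192.3 19 -8
```

```text
time: 4.45
tcp_pos: [509.9, -193.7, 85.9]
tool_rot: [[-0.99, 0.142, -0.002], [0.142, 0.99, 0.0], [0.002, -0.0, -1.0]]
ft_force: [0.9, 0.3, -1.4]
gripper_width: 10.3
grip_force: 58.8
time: 4.82
tcp_pos: [512.4, -191.6, 75.9]
tool_rot: [[-0.99, 0.138, -0.001], [0.138, 0.99, 0.0], [0.001, -0.0, -1.0]]
ft_force: [0.4, -0.6, -1.4]
gripper_width: 10.4
grip_force: 58.8
[323. 259.] 5820 z 88.1 [ 509.5 -191.    92.    37.2] -23.8
t 4.875 pos [ 512.4 -191.8   76.1] ang 172.03 shift [-0.7 -0.4 57.1] turn 0.0006 rows>= 0.9
```

View pics/w3.png

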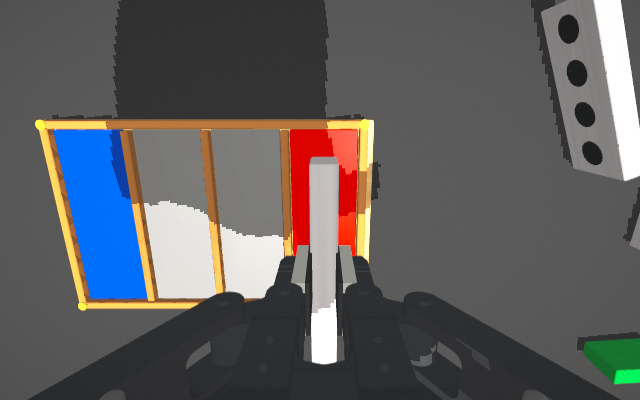

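The wrist view shows the bar over the red bay (columns 290-358). I'll check the liners from here, then lower.

```bash
cat > bays.py <<'E'
from h import *
from plant import robot
c=robot.capture("wrist"); hsv=cv2.cvtColor(c["frame"],cv2.COLOR_BGR2HSV); H,S,V=[hsv[...,i].astype(int) for i in range(3)]; W=world(c)
for n,m in dict(red=((H<4)|(H>176))&(S>180),blue=(H>100)&(H<125)&(S>150),grey=(S<30)&(V>90)&(abs(W[...,2]-11)<2.5)).items():
    k,l,st,ce=cv2.connectedComponentsWithStats((m&(W[...,2]<14)).astype(np.uint8))
    for i in range(1,k):
        if st[i,4]>800: print(n,ce[i].round(),st[i,4],np.median(W[l==i][:,2]).round(1),*rect(onplane(c,np.argwhere(l==i)[:,::-1],11)))
E
python3 bays.py
```

```text
red [306. 176.] 2714 10.9 [ 497.3 -193.5   82.9   32. ] -7.9
blue [102. 212.] 10265 10.9 [ 494.2 -334.   116.    40.5] -8.0
grey [568.  86.] 920 10.9 [456.4 -36.6  99.7   4.8] 14.8
grey [249. 208.] 10075 10.9 [ 507.  -238.4  115.8   41.4] -8.0
grey [176. 211.] 10403 10.9 [ 500.9 -286.4  116.    41.1] -8.2
```

```bash
python3 -m creep '[[-0.7,-0.4,25,0],[-0.7,-0.4,42,0],[-0.7,-0.4,50,0],[-0.7,-0.4,52,0],[-0.7,-0.4,52,0]]'; python3 go.py 513 -192.3 19 -8
```

```text
time: 5.55
tcp_pos: [513.0, -192.9, 24.6]
tool_rot: [[-0.99, 0.139, 0.0], [0.139, 0.99, -0.0], [-0.0, -0.0, -1.0]]
ft_force: [0.3, -0.9, -0.2]
gripper_width: 10.0
grip_force: 58.8
t 5.55 pos [ 513.  -192.9   24.6] ang 171.98 shift [0.  0.6 5.6] turn -0.0003 rows>= 0.1
```

```bash
python3 -m creep '[[0,1,1.5,0],[0,1,3,0],[0,1,4,0],[0,1,4.5,0],[0,1,5,0]]'; python3 -m creep '[[0,0,0.5,0],[0,0,0.5,0],[0,0,1,0],[0,0,1,0]]'
```

```text
time: 6.18
tcp_pos: [512.9, -191.8, 19.3]
tool_rot: [[-0.99, 0.139, -0.0], [0.139, 0.99, -0.0], [0.0, -0.0, -1.0]]
ft_force: [0.5, -0.5, -2.7]
gripper_width: 10.3
grip_force: 58.8
time: 6.68
tcp_pos: [512.9, -191.8, 18.6]
tool_rot: [[-0.99, 0.139, 0.0], [0.139, 0.99, 0.0], [-0.0, 0.0, -1.0]]
ft_force: [-2.0, 0.6, 5.9]
gripper_width: 10.3
grip_force: 59.9
```

Contact as predicted. Release and rise.

```bash
python3 -m creep '[[0,0,0,0],[0,0,0,0],[0,0,0,0],[0,0,0,0]]' 26; python3 -m creep '[[0,0,-15,0],[0,0,-40,0],[0,0,-80,0],[0,0,-110,0],[0,0,-110,0]]'; python3 wr.py w4 31; python3 go.py 517.3 32.2 130 -9.8
```

```text
time: 7.18
tcp_pos: [512.9, -191.8, 18.3]
tool_rot: [[-0.99, 0.139, -0.0], [0.139, 0.99, -0.0], [0.0, -0.0, -1.0]]
ft_force: [-0.0, -0.3, 0.8]
gripper_width: 25.9
grip_force: 0.0
time: 7.8
tcp_pos: [514.2, -192.2, 131.4]
tool_rot: [[-0.99, 0.14, 0.005], [0.14, 0.99, -0.001], [-0.005, -0.0, -1.0]]
ft_force: [0.3, 0.0, -0.3]
gripper_width: 26.0
grip_force: 0.0
[533.  86.] 1009 z 31.0 [456.6 -36.7 100.3   6.4] 14.7
[622. 169.] 2155 z 29.8 [517.3  30.2  98.7  15. ] -9.9
[324. 197.] 1944 z 30.9 [ 513.7 -191.2   99.6   11.6] -8.1
t 7.85 pos [ 513.5 -191.9  129.9] ang 171.99 shift [ 2.750e+01  2.224e+02 -1.000e-01] turn 0.0312 rows>= 3.6
```

View pics/w4.png

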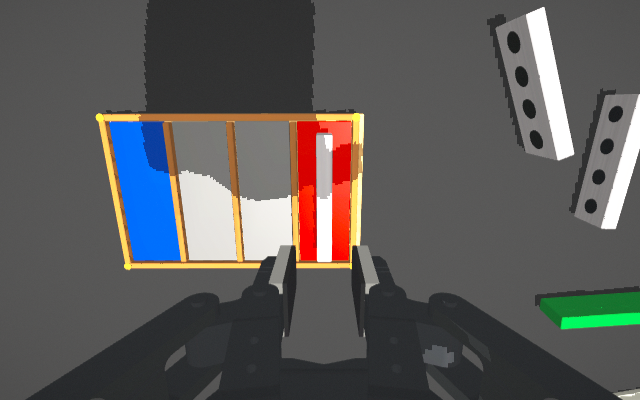

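P20 stands in the middle of the red bay (bar column 324, bay columns 297-352). Next is P30.

```bash
python3 -m creep '[[7,55,0,0.03],[14,110,0,0.03],[21,165,0,0.03],[27.5,222.5,0,0.031],[27.5,222.5,0,0.031]]' 40; python3 -m creep '[[0,0,0,0],[0,0,0,0]]'; python3 wr.py w5 30; python3 go.py 517.3 32.7 15 -9.8
```

```text
time: 8.48
tcp_pos: [516.1, 37.0, 127.7]
tool_rot: [[-0.987, 0.163, -0.001], [0.163, 0.987, 0.001], [0.001, 0.001, -1.0]]
ft_force: [0.1, -0.5, 0.3]
gripper_width: 39.9
grip_force: 0.0
time: 8.72
tcp_pos: [516.5, 31.0, 128.1]
tool_rot: [[-0.985, 0.172, -0.001], [0.172, 0.985, -0.0], [0.0, -0.001, -1.0]]
ft_force: [-0.2, -0.1, -0.5]
gripper_width: 40.1
grip_force: 0.0
[511. 145.] 5570 z 30.0 [491.2 194.6 113.   69.9] -65.2
[227. 127.] 480 z 30.1 [453.1 -24.9 100.2   3.3] 14.5
[326. 199.] 2036 z 29.9 [517.2  33.3  99.   11.8] -10.0
[ 42. 243.] 2388 z 30.5 [ 513.6 -189.   100.2   16.7] -8.0
t 8.775 pos [516.5  31.1 128.1] ang 170.1 shift [ -0.5   1.8 113.1] turn -0.0018 rows>= 1.8
```

```bash
python3 -m creep '[[-0.5,1.5,40,0],[-0.5,1.5,80,0],[-0.5,1.5,103,0],[-0.5,1.5,111,0],[-0.5,1.5,113,0]]'; python3 -m creep '[[0,0,0,0],[0,0,0,0],[0,0,0,0],[0,0,0,0],[0,0,0,0]]' 0; python3 -m creep '[[0,0,-10,0],[0,0,-40,0],[0,0,-80,0],[0,0,-80,0],[0,0,-80,0]]'; python3 go.py 506.8 -239.5 95 -8
```

```text
time: 9.4
tcp_pos: [517.5, 33.2, 15.4]
tool_rot: [[-0.985, 0.171, -0.0], [0.171, 0.985, -0.0], [0.0, -0.0, -1.0]]
ft_force: [-0.8, -0.2, 0.2]
gripper_width: 40.0
grip_force: 0.0
time: 10.02
tcp_pos: [518.0, 33.8, 16.3]
tool_rot: [[-0.985, 0.17, 0.001], [0.17, 0.985, 0.0], [-0.001, 0.001, -1.0]]
ft_force: [-1.0, -0.2, 4.7]
gripper_width: 9.8
grip_force: 59.1
time: 10.65
tcp_pos: [517.2, 33.9, 95.4]
tool_rot: [[-0.985, 0.17, 0.0], [0.17, 0.985, 0.0], [-0.0, 0.0, -1.0]]
ft_force: [-0.1, -1.2, -3.0]
gripper_width: 10.3
grip_force: 59.0
t 10.65 pos [517.2  33.9  95.4] ang 170.23 shift [ -36.2 -271.2    0.4] turn -0.031 rows>= 4.4
```

```bash
python3 -m creep '[[-8,-58,0,-0.03],[-16,-116,0,-0.03],[-24,-174,0,-0.031],[-32,-232,0,-0.031],[-36.2,-270.7,0,-0.031]]'; python3 -m creep '[[0,0,0,0],[0,0,20,0],[0,0,40,0],[0,0,50,0],[0,0,50,0]]';  python3 go.py 506.9 -239 27.3 -8
```

```text
time: 11.28
tcp_pos: [505.7, -241.8, 94.2]
tool_rot: [[-0.99, 0.141, -0.002], [0.141, 0.99, -0.0], [0.002, -0.0, -1.0]]
ft_force: [-0.3, 0.9, -2.7]
gripper_width: 10.6
grip_force: 59.1
time: 11.9
tcp_pos: [506.6, -238.4, 44.5]
tool_rot: [[-0.99, 0.139, -0.002], [0.139, 0.99, 0.001], [0.002, 0.0, -1.0]]
ft_force: [-0.1, 0.5, -1.3]
gripper_width: 10.2
grip_force: 59.2
t 11.9 pos [ 506.6 -238.4   44.5] ang 172.02 shift [-0.5 -0.5 17.2] turn 0.0004 rows>= 0.3
```

```bash
python3 -m creep '[[0,0,8,0],[0,0,13,0],[0,0,15,0],[0,0,15.5,0],[0,0,16,0]]';python3 -m creep '[[0,0,0.5,0],[0,0,1,0],[0,0,1.5,0],[0,0,1.5,0]]'
```

```text
time: 12.52
tcp_pos: [507.2, -239.2, 29.5]
tool_rot: [[-0.99, 0.139, 0.0], [0.139, 0.99, -0.0], [-0.0, -0.0, -1.0]]
ft_force: [-0.2, -0.1, -3.0]
gripper_width: 10.1
grip_force: 59.2
time: 13.02
tcp_pos: [507.0, -239.1, 27.8]
tool_rot: [[-0.99, 0.139, -0.0], [0.139, 0.99, -0.0], [0.0, -0.0, -1.0]]
ft_force: [0.6, -0.1, -2.5]
gripper_width: 10.1
grip_force: 59.2
```

```bash
python3 -m creep '[[0,0,0.5,0],[0,0,0.5,0],[0,0,1,0],[0,0,1,0]]'
```

```text
time: 13.52
tcp_pos: [507.1, -239.2, 27.3]
tool_rot: [[-0.99, 0.14, 0.0], [0.14, 0.99, 0.0], [-0.0, 0.0, -1.0]]
ft_force: [-4.0, 1.1, 9.4]
gripper_width: 10.6
grip_force: 60.8
```

```bash
python3 -m creep '[[0,0,0,0],[0,0,0,0],[0,0,0,0],[0,0,0,0]]' 26; python3 -m creep '[[0,0,-15,0],[0,0,-40,0],[0,0,-80,0],[0,0,-105,0],[0,0,-105,0]]'; python3 go.py 454 -31.6 132 14.4
```

```text
time: 14.02
tcp_pos: [507.1, -239.1, 26.8]
tool_rot: [[-0.99, 0.139, -0.0], [0.139, 0.99, -0.0], [0.0, -0.0, -1.0]]
ft_force: [-1.1, -0.1, 0.2]
gripper_width: 26.1
grip_force: 0.0
time: 14.65
tcp_pos: [508.3, -239.6, 134.7]
tool_rot: [[-0.99, 0.14, 0.004], [0.14, 0.99, -0.001], [-0.004, -0.0, -1.0]]
ft_force: [0.5, -0.1, -1.1]
gripper_width: 25.5
grip_force: 0.0
t 14.65 pos [ 508.3 -239.6  134.7] ang 171.98 shift [ 82.8 198.4   2.2] turn -0.3913 rows>= 3.4
```

```bash
python3 -m creep '[[20,50,0,-0.1],[41,99,0,-0.2],[62,148,0,-0.3],[82.8,198.4,2,-0.391],[82.8,198.4,2,-0.391]]' 40; python3 -m creep '[[0,0,0,0],[0,0,0,0]]'; python3 wr.py w6 40; python3 go.py 454 -31.6 24 14.4
```

```text
time: 15.28
tcp_pos: [451.6, -27.7, 129.7]
tool_rot: [[-0.967, -0.255, -0.001], [-0.255, 0.967, 0.001], [0.001, 0.001, -1.0]]
ft_force: [1.2, -0.4, 0.1]
gripper_width: 40.1
grip_force: 0.0
time: 15.52
tcp_pos: [452.9, -32.1, 129.8]
tool_rot: [[-0.969, -0.247, -0.0], [-0.247, 0.969, -0.0], [0.0, -0.0, -1.0]]
ft_force: [-0.0, -0.3, -0.1]
gripper_width: 39.8
grip_force: 0.0
[324. 204.] 2205 z 39.8 [454.1 -31.1  99.4  11.9] 14.7
[ 32. 204.] 2708 z 40.6 [ 506.1 -236.9  102.    15.6] -8.2
[601. 296.] 522 z 40.1 [473.6 205.2  45.6  28.8] -75.8
t 15.575 pos [452.8 -32.1 129.7] ang -165.72 shift [ -1.3   0.2 105.7] turn -0.0022 rows>= 1.7
```

View pics/w6.png

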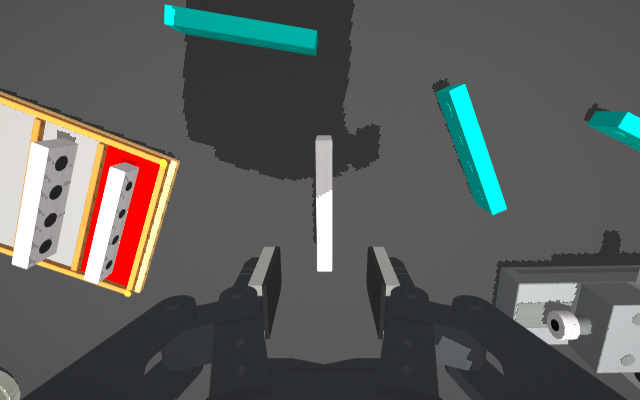

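P40 is at (324,204), centred between the pads, and P20 and P30 stand in their bays at left. Grasp P40.

```bash
python3 -m creep '[[-1,0.5,40,0],[-1,0.5,80,0],[-1,0.5,98,0],[-1,0.5,104,0],[-1,0.5,105.5,0]]'; python3 -m creep '[[0,0,0,0],[0,0,0,0],[0,0,0,0],[0,0,0,0],[0,0,0,0]]' 0; python3 -m creep '[[0,0,-10,0],[0,0,-40,0],[0,0,-80,0],[0,0,-90,0],[0,0,-90,0]]'; python3 go.py 500.2 -286.8 115 -8
```

```text
time: 16.2
tcp_pos: [453.8, -30.8, 24.4]
tool_rot: [[-0.969, -0.248, -0.0], [-0.248, 0.969, -0.0], [0.0, -0.0, -1.0]]
ft_force: [-0.5, -0.7, 0.9]
gripper_width: 40.1
grip_force: 0.0
time: 16.82
tcp_pos: [454.1, -30.5, 25.1]
tool_rot: [[-0.969, -0.248, 0.001], [-0.248, 0.969, 0.0], [-0.001, -0.0, -1.0]]
ft_force: [-0.5, -0.5, 6.1]
gripper_width: 10.5
grip_force: 59.7
time: 17.45
tcp_pos: [453.8, -30.2, 114.8]
tool_rot: [[-0.969, -0.249, 0.001], [-0.249, 0.969, 0.0], [-0.001, -0.0, -1.0]]
ft_force: [-0.2, 1.1, -4.9]
gripper_width: 10.4
grip_force: 59.1
t 17.45 pos [453.8 -30.2 114.8] ang -165.6 shift [ 1.88e+01 -2.60e+02 -2.00e-01] turn 0.3909 rows>= 4.2
```

```bash
python3 -m creep '[[4,-55,0,0.08],[8,-110,0,0.16],[12,-165,0,0.25],[16,-220,0,0.33],[18.8,-260,0,0.391]]'; python3 -m creep '[[0,0,0,0],[0,0,0,0],[0,0,25,0],[0,0,50,0],[0,0,50,0]]';  python3 go.py 500.2 -286.8 36.1 -8
```

```text
time: 18.08
tcp_pos: [499.1, -289.1, 112.5]
tool_rot: [[-0.99, 0.143, -0.002], [0.143, 0.99, -0.0], [0.002, -0.0, -1.0]]
ft_force: [1.1, 1.5, -4.1]
gripper_width: 10.0
grip_force: 59.3
time: 18.7
tcp_pos: [498.8, -285.0, 62.5]
tool_rot: [[-0.99, 0.138, -0.004], [0.138, 0.99, 0.002], [0.004, 0.001, -1.0]]
ft_force: [0.1, 0.0, -3.6]
gripper_width: 10.3
grip_force: 59.4
t 18.7 pos [ 498.8 -285.    62.5] ang 172.09 shift [-1.8 -1.6 26.4] turn 0.0016 rows>= 0.4
```

```bash
python3 -m creep '[[0,0,10,0],[0,0,18,0],[0,0,22,0],[0,0,24,0],[0,0,24,0]]'; python3 go.py 500.2 -286.8 36.1 -8
```

```text
time: 19.32
tcp_pos: [500.0, -287.0, 40.4]
tool_rot: [[-0.99, 0.14, 0.0], [0.14, 0.99, -0.0], [-0.0, -0.0, -1.0]]
ft_force: [0.2, 0.4, -4.6]
gripper_width: 10.3
grip_force: 59.5
t 19.325 pos [ 500.  -287.    40.4] ang 171.98 shift [-0.2  0.2  4.3] turn -0.0003 rows>= 0.1
```

```bash
python3 -m creep '[[0,0,1.5,0],[0,0,2.5,0],[0,0,3,0],[0,0,3,0],[0,0,3.5,0]]'; python3 -m creep '[[0,0,0.5,0],[0,0,0.5,0],[0,0,1,0],[0,0,1,0]]'
```

```text
time: 19.95
tcp_pos: [500.0, -286.9, 36.9]
tool_rot: [[-0.99, 0.139, 0.0], [0.139, 0.99, -0.0], [-0.0, -0.0, -1.0]]
ft_force: [0.4, 0.3, -3.0]
gripper_width: 10.1
grip_force: 59.5
time: 20.45
tcp_pos: [500.0, -287.0, 36.2]
tool_rot: [[-0.99, 0.14, 0.0], [0.14, 0.99, -0.0], [-0.0, 0.0, -1.0]]
ft_force: [-2.1, 0.4, 4.9]
gripper_width: 10.1
grip_force: 60.6
```

```bash
python3 -m creep '[[0,0,0,0],[0,0,0,0],[0,0,0,0],[0,0,0,0]]' 26; python3 -m creep '[[0,0,-15,0],[0,0,-40,0],[0,0,-80,0],[0,0,-130,0],[0,0,-150,0]]'; python3 go.py 483.5 246 186 15.2
```

```text
time: 20.95
tcp_pos: [500.0, -286.9, 35.8]
tool_rot: [[-0.99, 0.139, 0.0], [0.139, 0.99, -0.0], [-0.0, -0.0, -1.0]]
ft_force: [0.6, 0.4, -0.1]
gripper_width: 25.8
grip_force: 0.0
time: 21.58
tcp_pos: [500.8, -287.6, 189.8]
tool_rot: [[-0.99, 0.14, 0.004], [0.14, 0.99, -0.001], [-0.004, -0.001, -1.0]]
ft_force: [-0.2, -0.2, 0.0]
gripper_width: 26.2
grip_force: 0.0
t 21.575 pos [ 500.8 -287.6  189.8] ang 171.96 shift [ 91.8 525.9   3. ] turn -0.4055 rows>= 8.5
```

```bash
python3 -m creep '[[10,57,0,0],[20,114,0,0],[30,171,0,0],[40,228,0,0],[50,285,0,0]]' 40; python3 go.py 483.5 246 186 15.2
```

```text
time: 22.2
tcp_pos: [490.0, 3.9, 187.1]
tool_rot: [[-0.99, 0.14, 0.001], [0.14, 0.99, 0.0], [-0.001, 0.0, -1.0]]
ft_force: [1.3, -0.2, 0.4]
gripper_width: 40.1
grip_force: 0.0
t 22.2 pos [490.    3.9 187.1] ang 171.97 shift [ 40.3 238.8   1.1] turn -0.4055 rows>= 3.9
```

```bash
python3 -m creep '[[9,54,0,-0.1],[18,108,0,-0.2],[27,162,0,-0.3],[36,216,0,-0.4],[40.3,239,0,-0.4055]]'; python3 -m creep '[[0,0,0,0],[0,0,0,0],[0,0,0,0]]'; python3 wr.py w7 80; python3 go.py 483.5 246 66 15.2
```

```text
time: 22.82
tcp_pos: [483.2, 247.6, 186.8]
tool_rot: [[-0.964, -0.267, 0.001], [-0.267, 0.964, 0.001], [-0.001, 0.001, -1.0]]
ft_force: [-1.2, -1.6, 0.7]
gripper_width: 39.8
grip_force: 0.0
time: 23.2
tcp_pos: [483.9, 243.2, 186.1]
tool_rot: [[-0.965, -0.26, 0.0], [-0.26, 0.965, -0.0], [-0.0, -0.0, -1.0]]
ft_force: [0.1, 0.1, 0.6]
gripper_width: 40.0
grip_force: 0.0
[323. 196.] 1898 z 79.9 [484.  243.3  99.3  11.9] 15.1
t 23.25 pos [483.9 243.4 186.1] ang -164.89 shift [ -0.3   2.6 120.1] turn -0.0016 rows>= 1.9
```

View pics/w7.png

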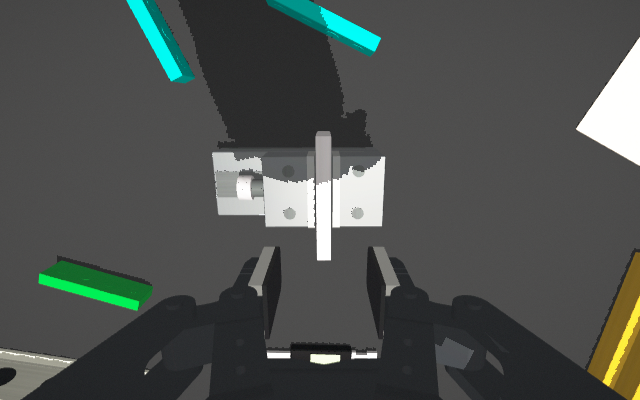

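P50 is at (323,196) in the vise, centred between the fingers and aligned. Descend straight down and grip.

```bash
python3 -m creep '[[0,0,40,0],[0,0,80,0],[0,0,105,0],[0,0,117,0],[0,0,120,0]]'; python3 -m creep '[[0,0,0,0],[0,0,0,0],[0,0,0,0],[0,0,0,0],[0,0,0,0]]' 0; python3 go.py 484 243.4 66 15.1
```

```text
time: 23.88
tcp_pos: [483.7, 244.2, 65.7]
tool_rot: [[-0.965, -0.262, -0.0], [-0.262, 0.965, -0.0], [0.0, -0.0, -1.0]]
ft_force: [0.0, 0.3, 0.6]
gripper_width: 40.2
grip_force: 0.0
time: 24.5
tcp_pos: [484.3, 244.5, 66.8]
tool_rot: [[-0.965, -0.262, 0.001], [-0.262, 0.965, 0.0], [-0.001, 0.0, -1.0]]
ft_force: [0.0, -3.2, 7.3]
gripper_width: 9.9
grip_force: 60.0
t 24.5 pos [484.3 244.5  66.8] ang -164.8 shift [ 0.6 -1.   0.8] turn 0.0017 rows>= 0.0
```

Side force is only 3 N. Lift straight up.

```bash
python3 -m creep '[[0,0,-5,0],[0,0,-15,0],[0,0,-30,0],[0,0,-50,0],[0,0,-75,0]]'; python3 -m creep '[[0,0,-15,0],[0,0,-15,0],[0,0,-15,0]]'; python3 go.py 493.6 -334.4 157 -8
```

```text
time: 25.12
tcp_pos: [483.4, 244.5, 142.2]
tool_rot: [[-0.965, -0.263, -0.0], [-0.263, 0.965, -0.0], [0.0, -0.0, -1.0]]
ft_force: [-0.2, 0.1, -4.7]
gripper_width: 10.6
grip_force: 58.6
time: 25.5
tcp_pos: [483.2, 244.4, 155.2]
tool_rot: [[-0.965, -0.263, -0.001], [-0.263, 0.965, -0.0], [0.001, -0.0, -1.0]]
ft_force: [0.8, -0.5, -5.8]
gripper_width: 10.6
grip_force: 58.6
t 25.5 pos [483.2 244.4 155.2] ang -164.77 shift [ 142.  -561.2   -1.5] turn 0.4054 rows>= 9.3
```

```bash
python3 -m creep '[[14,-56,0,0.08],[28,-112,0,0.16],[42,-168,0,0.24],[56,-224,0,0.32],[70,-280,0,0.4]]'; python3 go.py 493.6 -334.4 157 -8
```

```text
time: 26.12
tcp_pos: [488.9, -45.8, 155.1]
tool_rot: [[-0.991, 0.136, -0.001], [0.136, 0.991, -0.0], [0.001, -0.0, -1.0]]
ft_force: [1.7, -0.9, -4.6]
gripper_width: 10.1
grip_force: 59.0
t 26.125 pos [488.9 -45.8 155.1] ang 172.16 shift [ -44.  -285.3   -1.8] turn 0.0028 rows>= 4.6
```

```bash
python3 -m creep '[[-9,-60,0,0.003],[-18,-120,0,0.003],[-27,-180,0,0.003],[-36,-240,0,0.003],[-44,-285,0,0.003]]'; python3 -m creep '[[0,0,0,0],[0,0,25,0],[0,0,50,0],[0,0,75,0],[0,0,75,0]]'; python3 -m creep '[[0,0,10,0],[0,0,16,0],[0,0,20,0],[0,0,20,0]]'; python3 go.py 493.6 -334.4 47.8 -8
```

```text
time: 26.75
tcp_pos: [494.0, -334.8, 154.8]
tool_rot: [[-0.99, 0.138, -0.002], [0.138, 0.99, -0.0], [0.002, -0.0, -1.0]]
ft_force: [0.6, 0.9, -3.5]
gripper_width: 10.1
grip_force: 59.1
time: 27.38
tcp_pos: [493.7, -330.8, 78.6]
tool_rot: [[-0.991, 0.136, -0.004], [0.136, 0.991, 0.002], [0.004, 0.001, -1.0]]
ft_force: [0.4, -0.1, -4.5]
gripper_width: 10.4
grip_force: 59.3
time: 27.88
tcp_pos: [495.0, -332.3, 60.8]
tool_rot: [[-0.991, 0.137, -0.0], [0.137, 0.991, 0.0], [0.0, 0.0, -1.0]]
ft_force: [-0.1, 0.5, -4.0]
gripper_width: 10.2
grip_force: 59.4
t 27.875 pos [ 495.  -332.3   60.8] ang 172.13 shift [ 1.1 -2.3 13. ] turn 0.0023 rows>= 0.2
```

```bash
python3 -m creep '[[1,-2.2,4,0.002],[1,-2.2,8,0.002],[1,-2.2,10,0.002],[1,-2.2,11,0.002],[1,-2.2,11,0.002]]'; python3 -m creep '[[0,0,0.5,0],[0,0,1,0],[0,0,1.5,0],[0,0,1.5,0]]'; python3 go.py 493.6 -334.4 47.8 -8
```

```text
time: 28.5
tcp_pos: [493.7, -334.3, 49.8]
tool_rot: [[-0.99, 0.139, -0.0], [0.139, 0.99, 0.0], [0.0, 0.0, -1.0]]
ft_force: [0.1, 0.4, -4.7]
gripper_width: 10.5
grip_force: 59.4
time: 29.0
tcp_pos: [493.7, -334.3, 48.3]
tool_rot: [[-0.99, 0.139, -0.0], [0.139, 0.99, -0.0], [0.0, -0.0, -1.0]]
ft_force: [-0.5, -0.1, -4.7]
gripper_width: 10.5
grip_force: 59.4
t 29.0 pos [ 493.7 -334.3   48.3] ang 172.02 shift [ 0.1 -0.1  0.5] turn 0.0003 rows>= 0.0
```

```bash
python3 -m creep '[[0,0,0.3,0],[0,0,0.6,0],[0,0,0.9,0],[0,0,0.9,0]]'
```

```text
time: 29.5
tcp_pos: [493.7, -334.5, 47.9]
tool_rot: [[-0.99, 0.139, 0.0], [0.139, 0.99, -0.0], [-0.0, -0.0, -1.0]]
ft_force: [-3.5, 2.1, 5.1]
gripper_width: 10.4
grip_force: 60.7
```

Contact. Release, rise, and check everything.

```bash
python3 -m creep '[[0,0,0,0],[0,0,0,0],[0,0,0,0],[0,0,0,0]]' 26; python3 -m creep '[[0,0,-15,0],[0,0,-40,0],[0,0,-80,0],[0,0,-130,0],[0,0,-150,0]]'; python3 -m creep '[[0,120,-20,0],[0,120,-20,0],[0,120,-20,0],[0,120,-20,0],[0,120,-20,0]]';  python3 - <<'E'
from h import *
from plant import robot
c=robot.capture("wrist"); cv2.imwrite("pics/w8.png",c["frame"]); W=world(c)
S=cv2.cvtColor(c["frame"],cv2.COLOR_BGR2HSV)[...,1]
for z in(31,41,51,61):
    k,l,st,ce=cv2.connectedComponentsWithStats(((S<60)&(abs(W[...,2]-z)<1.5)).astype(np.uint8))
    for i in range(1,k):
        if st[i,4]>400: print(z,ce[i].round(),*rect(onplane(c,np.argwhere(l==i)[:,::-1],z)))
c=robot.capture("top"); W=world(c); cv2.imwrite("pics/top9.png",c["frame"])
f0=cv2.cvtColor(np.load("top0.npz")["frame"],6);f=cv2.cvtColor(c["frame"],6)
for n,s in dict(cal=np.s_[130:170,195:285],fl=np.s_[125:162,405:445]).items(): print(n,cv2.absdiff(f,f0)[s].max())
E
python3 bays.py
```

```text
time: 30.0
tcp_pos: [493.7, -334.4, 47.4]
tool_rot: [[-0.99, 0.139, -0.0], [0.139, 0.99, -0.0], [0.0, -0.0, -1.0]]
ft_force: [0.1, -0.0, -0.3]
gripper_width: 25.8
grip_force: 0.0
time: 30.62
tcp_pos: [494.5, -335.1, 201.5]
tool_rot: [[-0.99, 0.139, 0.004], [0.139, 0.99, -0.002], [-0.004, -0.001, -1.0]]
ft_force: [0.9, 0.9, -1.8]
gripper_width: 25.7
grip_force: 0.0
time: 31.25
tcp_pos: [510.0, -216.7, 217.7]
tool_rot: [[-0.99, 0.141, -0.0], [0.141, 0.99, -0.0], [-0.0, -0.0, -1.0]]
ft_force: [0.0, 0.2, 0.4]
gripper_width: 25.9
grip_force: 0.0
31 [349. 176.] [ 513.5 -191.3   99.2   11.9] -8.1
41 [300. 178.] [ 506.7 -238.5   98.5   12. ] -8.1
51 [248. 180.] [ 500.3 -286.4   98.7   12.2] -8.2
61 [193. 183.] [ 493.6 -334.3   98.8   12.4] -8.0
cal 15
fl 108
red [335. 158.] 972 10.9 [ 507.3 -199.4  104.7   22.4] -7.9
blue [220. 168.] 1828 10.8 [ 494.1 -333.3  116.5   40.8] -7.4
grey [261. 168.] 2208 10.9 [ 500.3 -286.   115.2   41.4] -8.0
grey [303. 170.] 2835 10.9 [ 507.  -238.8  115.2   41. ] -8.1
```

View pics/w8.png

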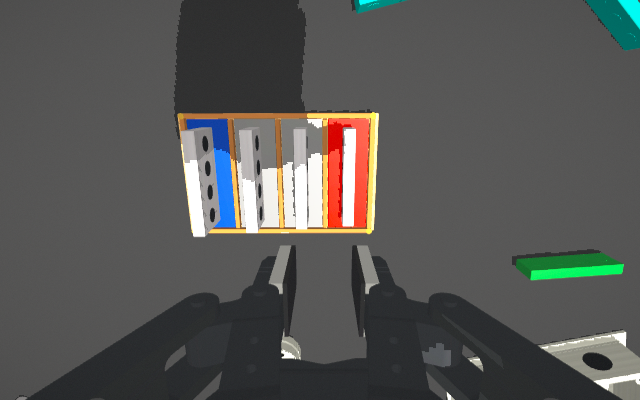

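All four bars stand within 1 mm of their bay centres, at columns 193, 248, 300 and 349. The caliper is unchanged. The flange pixels differ, probably from the arm's shadow, so I'll check it in the scene view.

```bash
python3 - <<'E'
from h import *
from plant import robot
c=robot.capture("scene"); 
for c in(dict(np.load("scene0.npz")),c):
    W=world(c); m=(W[...,2]>24)&(W[...,2]<34)&(abs(W[...,0]-733)<60)&(abs(W[...,1]+307)<60)
    print(m.sum(),rect(W[m]),W[m].mean(0).round(1))
E
```

```text
550 (array([ 733.1, -306.2,   52.9,   51.5]), -38.8) [ 733.6 -306.2   28.1]
545 (array([ 732.5, -305.9,   52.3,   51.3]), 46.1) [ 733.6 -306.2   28.2]
```

The flange has not moved. Handing in.

```bash
python3 -c "
from plant import robot
print(robot.hand_in())"
```

```text
the job is handed in; nothing more can be done
None
```

The job is handed in: all four parallels stand on edge along the middle of their bays, shortest in red to tallest in blue, with the caliper and flange undisturbed, at about 31 s of the 122 s allowed.

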